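# Lock the washed peeler away in its blade case

## Robot

A 6-joint arm with a two-finger parallel gripper is mounted at the origin on a cart in front of the work surface, level with it; the furniture and walls round the work are solid. World frame = base frame: x ahead of the robot, y to its left, z up, the work surface at z = 0. Lengths are in mm, angles in rad, forces in N, time in s.
With the tool pointing down it reaches from about 275 to 750 mm from the base axis. Payload 10.2 kg.
Tool frame: the origin (TCP) lies between the finger pads; the fingertips stand ctrl.tips_ahead ahead of it and the grasp point (between the pads) lies 8 mm behind it (ctrl.tips_ahead is the distance from the TCP to the fingertips, in mm); z points along the fingers, y is the direction in which the jaws open and shut (so a half turn about z gives the same grasp; the last joint's range is limited). The gripper opens to 85 mm and grips with 20 to 120 N. Pads are 22 mm wide; open, the fingers measure 114 mm over their backs; the gripper's body (76 mm by 85 mm) begins 54 mm behind the grasp point. The pads swing forward as they close: fully open they stand 13 mm farther back than shut.
Start: joints at [0.904, 0.313, 1.498, -0, 1.331, -0.223], TCP at [225.435, 474.142, 242.294] pointing down, gripper open.
Joint ranges: [-2.94, 2.94], [-0.97, 2.17], [0.19, 2.56], [-1.23, 4.37], [0.02, 3.11], [-2.88, 2.88]. Speed limits (rad/s): [2.39, 2.39, 3.01, 3.14, 3.14, 3.14].

## Interface

Orientations are given as a unit quaternion [w, x, y, z].
In Python, from rig import ctrl gives the robot as it stands. The module is installed in compiled form; this text tells all that it offers.
- The arm moves only by the tool move_arm, never from a script. Its argument "motion" is a list of rows, each an object with "offset": the shift along the tool's x, y, z in m, a list of three; "angular": the turn, a rotation vector about the tool's x, y, z in degrees, a list of three; "jaw": the finger opening in m, from 0 to 0.0854. In form: [{"offset": [tx, ty, tz], "angular": [ax, ay, az], "jaw": jaw}, ...]. A call has 1 to 5 rows; each row is the pose to reach, as a shift and turn from the pose commanded when the call began, along the tool's axes at that moment; what a row does not reach only later rows make up. A row lasts 1/8 s, in which the tool goes at most 62.5 mm and 10.7 degrees, less where a joint would pass 70% of its speed; a pose out of reach is approached as far as the arm can. A call with a gripper value outside its range is refused whole. The fingers move at their own pace and stop on an object; "squeeze" is the grip in N (left out, the last holds). Time passes only in rows, so rows that repeat a pose let the fingers close. It gives the time, the measured TCP pose, the force and the opening at its end, in the units of the state.
- ctrl.sense(): the state, without advancing time (a new reading comes with each control period).
- ctrl.capture(name): name is "side" or "top" or "wrist"; returns a dict with "img" (480x640x3 uint8, red, green, blue), "intrinsics" (3x3 intrinsics, pixels), "rvec" (rotation vector, rad) and "tvec" (3), from world to camera coordinates, as OpenCV has them. Camera axes: x right, y down, z forward; pixel columns grow to the right and rows downward; lengths in mm; the calibration is good to about 2 mm. A picture is of the moment at which its call begins. There is no depth.
- ctrl.finish_job(): hands the job in, once; it reports no verdict.
The state is a dict: "time_s": time; "joints": joint angles; "dq": joint speeds; "tau": joint torques, N m; "eef_pos": TCP position; "ee_rot": TCP orientation; "force": force on the tool from outside, world axes, zero at the start; "wrist_torque": the same for the moment, N m; "grip_width": opening from 0.0 (shut) to 1.0 (fully open).
Only numpy, scipy, OpenCV 4.12 (cv2) and the standard library are available. Lean on these libraries where they do the work, as an engineer would, in place of code of your own. Each camera call takes 0.05 s, during which the arm holds its last target. There are 200 camera calls.

## Task

Put the washed peeler from the white board away in the sloping wooden blade case: pull the spring knob to free the clear cover, slide the cover all the way up until the knob drops into its upper hole, press the peeler fully home in its shaped cutout and let go of it. Then free the cover in the same way and slide it all the way down over the peeler until the knob drops back into its lower hole and locks it. Leave the mug, the spice jar and the pepper mill where they stand.

Things in the scene. Friction and masses are not known exactly. Their poses are not given: they have to be found in the camera images.
- case: Light-wood case, fixed, 236 mm wide, 150 mm deep, 40 mm high in front and 110 behind; its face slopes 0.42 rad (24 degrees), rising away from the robot. Origin on the worktop under the insert's origin, x ahead, y left. A clear cover slides on its face; a black spring knob stands on the cover's right edge.
- insert: Face of the case, fixed. Origin: centre of the floor of the peeler's cutout. x up the slope, y left along the cutout, z square out of the face. Top face at z 14 mm. The cutout is 28 mm wide for the handle, y -16 to 88 mm, 18 mm wide for the blade, y -16 to -89. The seated peeler has its origin here, its x along -y, z along z. A fixed paring knife lies at x 66 to 86 mm.
- scoop (a point): Centre of the handle's part of the cutout, at its floor: insert y 38 mm, axes of the insert. Here, 40 mm along y, thumb scoops on both sides give the fingers room: floor 4 mm under this point, reaching 59 mm up the slope and out through the lower edge of the case.
- nubs (a point): Between the four sprung rubber nubs that grip the handle, at insert y 8 and 69 mm, z 13.5 mm, axes of the insert. They stand 3 to 5 mm into the cutout and yield: pressing the peeler past them takes about 8 N along -z. A peeler only laid in stays about 12 mm too high. Fully home its top is about 3 mm over the top face.
- cover (a joint): Sliding clear cover with metal edges, m. 0: closed, over the cutouts. 0.115: upper stop, slid up the slope along insert x, its lower edge then at insert x 63 mm. Underside at insert z 20.5 mm, top 24.5 (front bar 26): it passes over the peeler only when that is fully home. 1.6 N of friction; it stays where it is left.
- plunger (a joint): Pull of the spring knob out of the cover along insert z, m. 0: its pin is down in a hole; stop at 0.010. Above 0.006 the cover is free. Spring 3 N at 0, 8 N at full pull. The 8 mm pin drops by itself into an 11 mm hole at cover 0 and at cover 0.115; between them, let go, it rides on a steel strip at 0.0055.
- knob (a point): Middle of the black round knob, 24 mm long along its axis (insert z), 22 mm across the waist here, 27 mm at the head. Axes of the insert. Closed it is at insert x -38, y -106, z 50 mm; it moves with cover and plunger. The cover's top is 25 mm under it; a 20 mm collar and a 15 mm neck stand between.
- peeler: Black-handled peeler, 170 mm long, about 0.08 kg, on the board. Origin: middle of its length, at the underside; z up. Handle from x -85 (butt) to 20 mm, 21 to 25 mm wide, 16 mm high, rounded; blade from 20 to 85 mm, 14 mm wide, 6 mm high. Centre of mass near x -28. It lies with the blade end raised by about 4 degrees.
- peeler_grip (a point): Middle of the peeler's handle, 38 mm from its origin towards the butt, 9 mm over the underside; axes of the peeler. It is 24 mm wide here, along y: a good place to grip.
- board: White cutting board, 217 x 294 x 8 mm, fixed; origin under its centre, top at z 8 mm. A carrot and half a lemon lie fixed on its far side.
- mug: Green mug, 95 mm high, bystander; origin under its centre.
- spice_jar: Spice jar with a dark cap, 41 mm diameter, 105 mm high, bystander; origin under its centre.
- pepper_mill: Dark wooden pepper mill, 58 mm diameter, 170 mm high, bystander; origin under its centre.
There are look-alikes about, which are no part of the job. Leave any orange or turquoise look-alike of the peeler alone.

How it is judged:
By the outcome, as a careful person would: the job done as asked, in the order asked, and still so for the second after the job is handed in, with the robot touching nothing.
It also fails if it takes over 64 s, if anything falls off the work surface, if the arm or the gripper's body presses on something with over 40 N, if the wrist force passes 120 N, or if a joint passes its speed limit or range.

## Working session

There is one attempt and no reset: what is moved stays moved. The work goes in short steps, Python scripts to look and compute and a tool call to move; the robot and the scene stay as the last step left them, time stands still between calls to the robot, and variables do not carry over. Pictures are saved under pics/ and viewed, about 8 in all and at most 12, crops included, and the job is handed in when it is done.

Besides the shell and the picture viewer there is one more tool, called after "Request:" as name(argument=value, ...), one argument or row to a line, values as JSON. move_arm: Moves the arm, as the interface text tells. Its arguments: {"type":"object","properties":{"motion":{"type":"array","items":{"type":"object","properties":{"offset":{"type":"array","items":{"type":"number"}},"angular":{"type":"array","items":{"type":"number"}},"jaw":{"type":"number"}}}},"squeeze":{"type":"number"}},"required":["motion"]}

```bash
mkdir -p pics && cat > h.py <<'E'
import numpy as np, cv2
from scipy.spatial.transform import Rotation as R
from rig import ctrl
def cap(n,save=None):
    c=ctrl.capture(n)
    if save: cv2.imwrite('pics/'+save,c['img'][:,:,::-1])
    return c
def ray(c,uv):
    M=cv2.Rodrigues(np.array(c['rvec'],float))[0]; t=np.array(c['tvec'],float).ravel()
    d=np.linalg.inv(np.array(c['intrinsics']))@np.array([uv[0],uv[1],1.])
    return -M.T@t, M.T@d/np.linalg.norm(d)
def onz(c,uv,z):
    o,d=ray(c,uv); return o+d*(z-o[2])/d[2]
def tri(rs):
    A=0;b=0
    for o,d in rs:
        P=np.eye(3)-np.outer(d,d);A=A+P;b=b+P@o
    return np.linalg.solve(A,b)
def proj(c,p):
    return cv2.projectPoints(np.array(p,float).reshape(-1,1,3),np.array(c['rvec'],float),np.array(c['tvec'],float),np.array(c['intrinsics'],float),None)[0].reshape(-1,2)
def tool():
    s=ctrl.sense(); q=s['ee_rot']; return np.array(s['eef_pos']),R.from_quat([q[1],q[2],q[3],q[0]])
E
python3 - <<'E'
from h import *
a=cap('top','top0.png');b=cap('side','side0.png')
print(ctrl.sense(),ctrl.tips_ahead)
for c in(a,b):print(ray(c,(320,240)),c['intrinsics'])
E
```

```text
{'time_s': 0.1, 'joints': array([ 9.03636655e-01,  3.13386061e-01,  1.49833633e+00, -1.39396005e-05,
        1.33101736e+00, -2.23396083e-01]), 'dq': array([ 0.00123302, -0.00169845, -0.00218451, -0.00048032, -0.00101666,
       -0.0001403 ]), 'tau': array([ 2.03864431e-03, -4.12905121e+01, -2.60143876e+01, -1.64634002e-04,
        3.03731336e-03, -4.51874212e-05]), 'eef_pos': array([225.28107837, 473.97191178, 241.80571436]), 'ee_rot': array([-2.40923076e-04,  2.20064020e-01,  9.75485263e-01, -5.20538289e-04]), 'force': array([-0.01735572,  0.48047847, -0.3555781 ]), 'wrist_torque': array([ 0.04206064, -0.0524281 , -0.00535273]), 'grip_width': 0.9967504326736883} 11.0
(array([ 408.68109925,  -73.58381845, 1609.5839971 ]), array([ 0.07536826,  0.02269529, -0.99689746])) [[538.95988739   0.         322.82034125]
 [  0.         538.95988739 239.13989934]
 [  0.           0.           1.        ]]
(array([ 755.63997243,  564.80452913, 1228.53783331]), array([-0.17556249, -0.43360761, -0.88383384])) [[569.24517519   0.         308.99608612]
 [  0.         569.24517519 228.66179195]
 [  0.           0.           1.        ]]
```

View pics/top0.png

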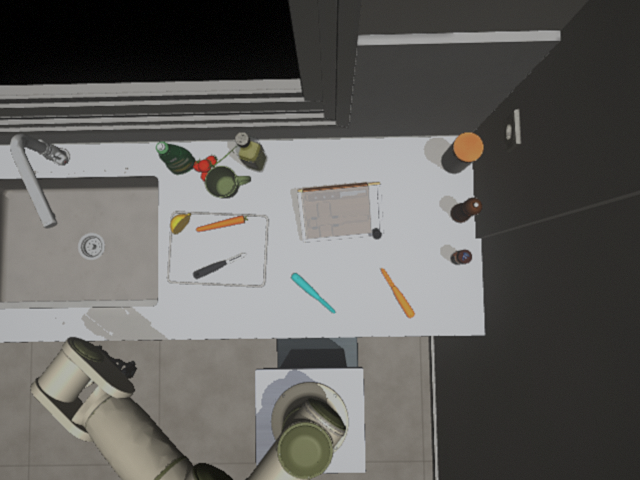

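View pics/side0.png

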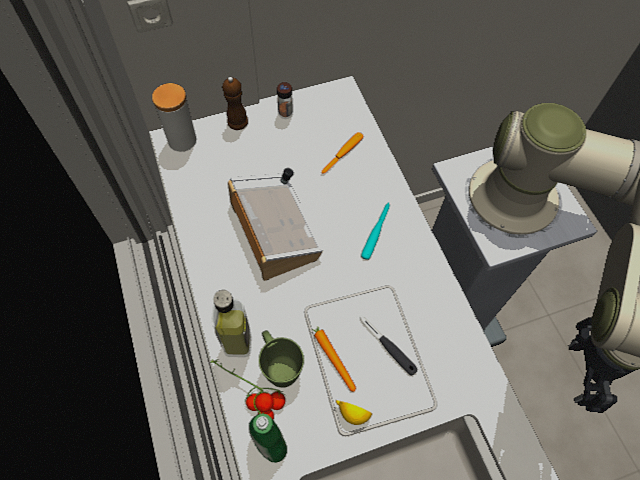

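Top view: the black-handled peeler is on the board at (210,268), with its blade toward (243,255). The look-alikes are turquoise (312,292), orange (397,292) and the carrot (220,224), so I choose the black one. The case is at (340,212), with the knob at (377,233). In the side view the peeler is at (398,355) and the knob at (287,176).

```bash
python3 - <<'E'
from h import *
a=cv2.imread('pics/top0.png');b=cv2.imread('pics/side0.png')
f=lambda i,x,y,w,h,W,H:cv2.resize(i[y:y+h,x:x+w],(W,H),interpolation=cv2.INTER_CUBIC)
A=f(a,285,170,110,85,440,340);B=f(b,215,160,120,125,326,340)
C=f(a,160,205,110,85,440,255);D=f(b,340,300,100,100,326,255)
cv2.imwrite('pics/c1.png',np.vstack([np.hstack([A,B]),np.hstack([C,D])]))
ca=cap('top');cb=cap('side')
def blob(im,x,y,w,h,th=60):
    m=(im[y:y+h,x:x+w].max(2)<th).astype(np.uint8)
    n,l,s,c=cv2.connectedComponentsWithStats(m); k=1+np.argmax(s[1:,4])
    p=np.argwhere(l==k)[:,::-1]+[x,y]; return p
for nm,ra,rb in(('peeler',(180,245,60,40),(360,320,65,65)),('knob',(365,220,25,25),(275,165,25,22))):
    pa=blob(a,*ra);pb=blob(b,*rb)
    print(nm,len(pa),pa.mean(0),pa.min(0),pa.max(0),len(pb),pb.mean(0),pb.min(0),pb.max(0),tri([ray(ca,pa.mean(0)),ray(cb,pb.mean(0))]))
    for c,p in((ca,pa),(cb,pb)):
        w=np.array([onz(c,q,16 if nm=='peeler' else 55)[:2] for q in p]);m=w.mean(0)
        u,s,v=np.linalg.svd(w-m); t=(w-m)@v[0]; print(' ',m,v[0],np.degrees(np.arctan2(v[0][1],v[0][0])),t.min(),t.max())
E
```

```text
peeler 13 [196.53846154 273.84615385] [195 272] [198 275] 420 [398.38095238 356.04047619] [380 336] [416 374] [447.59341942 310.63072771  63.15263124]
  [435.2980889  330.39962003] [ 0.16627251 -0.98607984] -80.4288350054879 -5.067732668964493 4.693001020892226
  [449.28387593 292.81358739] [-0.36967146  0.92916253] 111.69535650553487 -54.7789714392053 48.22001470556583
knob 46 [376.19565217 233.32608696] [373 229] [380 237] 113 [286.37168142 175.31858407] [281 169] [292 183] [ 542.29615202 -200.30161067   67.87571995]
  [ 542.56474522 -200.95863229] [-0.87116581 -0.49098894] -150.59439754797077 -12.969579811035626 11.79080423632238
  [ 540.72649313 -209.29187846] [0.61151976 0.79122916] 52.30052715970798 -20.832970081554876 24.239587324010422
```

View pics/c1.png

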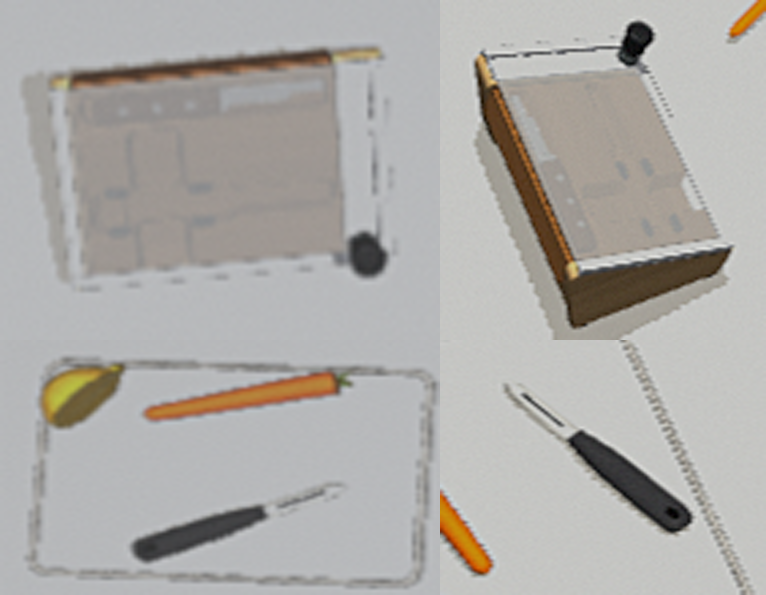

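The crop confirms the black-handled peeler, with its butt at the lower left (crop 145,548). The cover is closed and the knob sits at its lower right. Next I'll get better positions for the peeler and the case.

```bash
python3 - <<'E'
from h import *
a=cv2.imread('pics/top0.png');b=cv2.imread('pics/side0.png')
ca=cap('top');cb=cap('side')
def blob(im,x,y,w,h,th):
    m=(im[y:y+h,x:x+w].max(2)<th).astype(np.uint8)
    n,l,s,c=cv2.connectedComponentsWithStats(m); k=1+np.argmax(s[1:,4])
    return np.argwhere(l==k)[:,::-1]+[x,y]
for c,im,r,th in((ca,a,(185,250,50,35),110),(cb,b,(360,320,65,65),90)):
    p=blob(im,*r,th); w=np.array([onz(c,q,18)[:2] for q in p]);m=w.mean(0)
    v=np.linalg.svd(w-m)[2]; v0=v[0]*np.sign(-v[0][1]); t=(w-m)@v0
    print('handle',len(p),p.mean(0),m,'blade dir deg',np.degrees(np.arctan2(v0[1],v0[0])),t.min(),t.max())
# case bars: back brass corners tops, front bar ends: top & side
A=lambda u,v:(285+u/4,170+v/4)
B=lambda u,v:(215+u*120/326,160+v*125/340)
for n,p,q in(('backL',A(60,82),B(573,270) if 0 else None),('backR',A(375,52),None)):
    print(n,onz(ca,p,115),onz(ca,p,125))
# side crop B is offset by 440 px in montage
S=lambda u,v:B(u-440,v)
print('brassL?',tri([ray(ca,A(60,82)),ray(cb,S(573,270))]),'brassR',tri([ray(ca,A(375,52)),ray(cb,S(483,58))]))
print('frontL',tri([ray(ca,A(80,285)),ray(cb,S(728,248))]),'frontR(knob)',onz(ca,A(367,255),80))
for nm,p in(('knob head',A(367,255)),):
    print(tri([ray(ca,p),ray(cb,S(637,38))]))
E
```

```text
handle 240 [208.54166667 268.9875    ] [449.01594043 294.19579205] blade dir deg -67.3847227321183 -48.05947359213752 54.40095776850989
handle 478 [398.37866109 355.83472803] [449.61293921 292.8405657 ] blade dir deg -68.64437065061162 -48.49184026332456 54.78622775537169
backL [661.84980735  14.20580138 115.        ] [660.15589983  13.6184164  125.        ]
backR [ 678.59874076 -206.65240939  115.        ] [ 676.79276905 -205.76207073  125.        ]
brassL? [664.38508393  15.34881783  98.05491039] brassR [ 680.24901868 -207.56345328   98.33646383]
frontL [525.33698627   6.38057797  31.3627319 ] frontR(knob) [ 539.17030743 -200.45486564   80.        ]
[ 539.90043226 -201.15621534   71.64243653]
```

```bash
cat >> h.py <<'E'
import json,os
F=dict(o=[588.4,-91.,40.],yaw=4.1)   # insert origin world, yaw deg
if os.path.exists('F.json'): F=json.load(open('F.json'))
def IR(): return R.from_euler('z',F['yaw'],degrees=True)*R.from_euler('y',-0.42)   # insert axes in world
def iw(p): return np.array(F['o'])+IR().apply(p)
def wi(p): return IR().inv().apply(np.array(p)-np.array(F['o']))
TI=R.from_matrix(np.array([[0,1,0],[1,0,0],[0,0,-1]]).T)  # tool x=ins y, y=ins x, z=-ins z
def case_tool(): return IR()*TI
def rel(P,Q):
    p,q=tool(); d=q.inv().apply(np.array(P)-p)/1000; r=(q.inv()*Q).as_rotvec(degrees=True)
    print('offset',np.round(d,4).tolist(),'angular',np.round(r,2).tolist(),'dist',round(np.linalg.norm(d)*1000),'ang',round(np.linalg.norm(r),1))
E
python3 - <<'E'
from h import *
print(iw([-38,-106,50]),iw([-38,-106,160]))
rel(iw([-38,-106,160]),case_tool())
E
```

```text
[ 541.03430222 -200.66718848   70.1595498 ] [ 496.29544261 -203.87410981  170.59933323]
offset [-0.5358, -0.4959, 0.0716] angular [-21.8, -12.68, 59.55] dist 734 ang 64.7
```

Request:
move_arm(
  motion=[
    {"offset":[-0.536,-0.496,0.072],"angular":[-21.8,-12.68,59.55],"jaw":0.0854},
    {"offset":[-0.536,-0.496,0.072],"angular":[-21.8,-12.68,59.55],"jaw":0.0854},
    {"offset":[-0.536,-0.496,0.072],"angular":[-21.8,-12.68,59.55],"jaw":0.0854},
    {"offset":[-0.536,-0.496,0.072],"angular":[-21.8,-12.68,59.55],"jaw":0.0854},
    {"offset":[-0.536,-0.496,0.072],"angular":[-21.8,-12.68,59.55],"jaw":0.0854},
  ],
)

```text
time_s: 0.92
eef_pos: [341.2, 183.6, 211.8]
ee_rot: [0.121, 0.604, 0.777, 0.13]
force: [0.7, 0.4, 0.4]
grip_width: 1.0
```

```bash
python3 - <<'E'
from h import *
print(tool()[0]);rel(iw([-38,-106,160]),case_tool())
E
```

```text
[341.20111999 183.62283973 211.77489389]
offset [-0.412, 0.0347, 0.0705] angular [-3.49, -2.09, 9.79] dist 419 ang 10.6
```

Request:
move_arm(
  motion=[
    {"offset":[-0.412,0.035,0.07],"angular":[-3.5,-2.1,9.8],"jaw":0.0854},
    {"offset":[-0.412,0.035,0.07],"angular":[-3.5,-2.1,9.8],"jaw":0.0854},
    {"offset":[-0.412,0.035,0.07],"angular":[-3.5,-2.1,9.8],"jaw":0.0854},
    {"offset":[-0.412,0.035,0.07],"angular":[-3.5,-2.1,9.8],"jaw":0.0854},
    {"offset":[-0.412,0.035,0.07],"angular":[-3.5,-2.1,9.8],"jaw":0.0854},
  ],
)

```text
time_s: 1.55
eef_pos: [457.5, -103.0, 181.6]
ee_rot: [0.142, 0.665, 0.717, 0.152]
force: [1.0, 1.3, 0.6]
grip_width: 1.005
```

```bash
python3 - <<'E'
from h import *
print(tool()[0]);rel(iw([-38,-106,160]),case_tool())
E
```

```text
[ 457.52530213 -103.03044289  181.61963885]
offset [-0.1035, 0.0238, 0.0228] angular [-0.13, -0.02, 0.24] dist 109 ang 0.3
```

Request:
move_arm(
  motion=[
    {"offset":[-0.1,0.023,0.022],"angular":[0,0,0],"jaw":0.0854},
    {"offset":[-0.1,0.023,0.022],"angular":[0,0,0],"jaw":0.0854},
    {"offset":[-0.1,0.023,0.022],"angular":[0,0,0],"jaw":0.0854},
    {"offset":[-0.1,0.023,0.022],"angular":[0,0,0],"jaw":0.0854},
  ],
)

```text
time_s: 2.05
eef_pos: [494.3, -197.4, 170.7]
ee_rot: [0.141, 0.665, 0.718, 0.152]
force: [-0.3, -0.0, -0.2]
grip_width: 1.006
```

```bash
python3 - <<'E'
from h import *
print(tool()[0]);rel(iw([-38,-106,160]),case_tool())
c=cap('wrist','w1.png');print(ray(c,(320,240)))
print(proj(c,[iw(p) for p in([-38,-106,62],[-38,-106,50],[0,-16,0],[0,88,14],[66,0,14])]))
import pickle;pickle.dump(c,open('w1.pkl','wb'))
E
```

```text
[ 494.29420486 -197.42851259  170.66535129]
offset [-0.0066, 0.0013, 0.0007] angular [-0.21, -0.1, 0.28] dist 7 ang 0.4
(array([ 435.11368288, -117.64673574,  290.53430586]), array([ 0.39996898, -0.3035706 , -0.8647946 ]))
[[324.4534045  252.87397335]
 [324.41445499 246.93538234]
 [373.03352387 118.65085463]
 [384.12712966 -48.29784815]
 [466.03776493  96.29401362]]
```

View pics/w1.png

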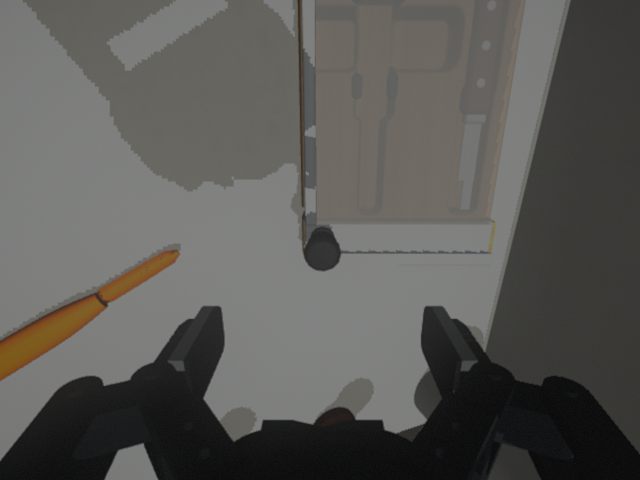

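Wrist view: the knob head is at (322,250), against a prediction of (324,253). The cutout's blade end is at (370,212), and the knife is to its right. I'll fit the insert pose from the knob, the cutout edges and the top/side rays.

```bash
python3 - <<'E'
from h import *
import pickle
c=pickle.load(open('w1.pkl','rb'))
im=cv2.cvtColor(c['img'],cv2.COLOR_RGB2GRAY)
for r in (60,70,130,160,190): 
    g=np.gradient(cv2.GaussianBlur(im[r-2:r+3,:].mean(0),(1,3),0).ravel()); 
    idx=[i for i in range(325,505) if abs(g[i])>1.5 and abs(g[i])>=abs(g[i-1]) and abs(g[i])>abs(g[i+1])]
    print(r,[(i,round(g[i],1)) for i in idx])
for p in([0,-89,14],[-9,-89,14],[9,-89,14],[-9,-40,14],[9,-40,14],[66,-60,14],[86,-60,14],[0,8,14],[-14,8,14],[14,8,14]):print(p,proj(c,iw(p)).round(1))
cv2.imwrite('pics/w1c.png',cv2.resize(c['img'][0:265,290:510,::-1],None,fx=3,fy=2.26,interpolation=cv2.INTER_CUBIC))
E
```

```text
60 [(353, np.float64(-2.4)), (358, np.float64(1.9)), (444, np.float64(-1.8)), (459, np.float64(1.8)), (467, np.float64(-3.0)), (500, np.float64(2.0))]
70 [(357, np.float64(1.7)), (388, np.float64(-2.3)), (466, np.float64(-2.8)), (499, np.float64(2.2))]
130 [(379, np.float64(-2.4)), (386, np.float64(1.9)), (464, np.float64(4.2)), (480, np.float64(-6.2)), (488, np.float64(2.1)), (499, np.float64(2.9)), (504, np.float64(5.3))]
160 [(360, np.float64(1.7)), (377, np.float64(-2.8)), (384, np.float64(2.2)), (460, np.float64(3.9)), (476, np.float64(-6.0)), (484, np.float64(2.0)), (493, np.float64(3.0)), (499, np.float64(5.2))]
190 [(359, np.float64(1.6)), (375, np.float64(-2.5)), (383, np.float64(2.2)), (462, np.float64(3.3)), (471, np.float64(-5.8)), (480, np.float64(2.1)), (489, np.float64(2.8)), (495, np.float64(5.1))]
[0, -89, 14] [[370.7 212.5]]
[-9, -89, 14] [[359.7 212.4]]
[9, -89, 14] [[381.6 212.6]]
[-9, -40, 14] [[362.2 151.3]]
[9, -40, 14] [[385.4 151.4]]
[66, -60, 14] [[455.6 177.6]]
[86, -60, 14] [[480.8 177.7]]
[0, 8, 14] [[377.3  84.1]]
[-14, 8, 14] [[358.2  84. ]]
[14, 8, 14] [[396.4  84.2]]
```

View pics/w1c.png

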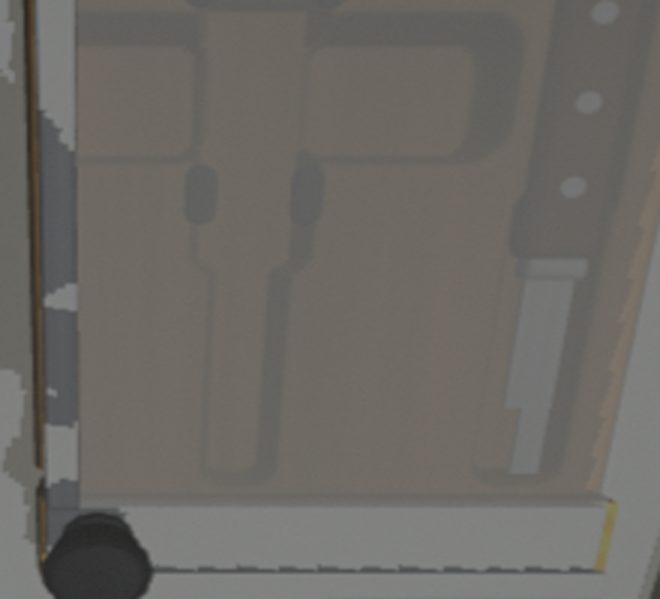

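Predicted cutout edges agree with the measured ones to about 1 px (under 1 mm), so the insert pose holds. I'm descending onto the knob.

```bash
python3 - <<'E'
from h import *
print(wi(tool()[0]));rel(iw([-38.8,-105.5,41.5]),case_tool())
E
```

```text
[-39.20680616 -99.09457567 160.87177699]
offset [-0.0066, 0.0008, 0.1194] angular [-0.19, -0.1, 0.32] dist 120 ang 0.4
```

Request:
move_arm(
  motion=[
    {"offset":[-0.0065,0.001,0.05],"angular":[-0.2,-0.1,0.3],"jaw":0.0854},
    {"offset":[-0.0065,0.001,0.09],"angular":[-0.2,-0.1,0.3],"jaw":0.0854},
    {"offset":[-0.0065,0.001,0.109],"angular":[-0.2,-0.1,0.3],"jaw":0.0854},
    {"offset":[-0.0065,0.001,0.109],"angular":[-0.2,-0.1,0.3],"jaw":0.0854},
  ],
)

```text
time_s: 2.6
eef_pos: [539.8, -199.7, 70.9]
ee_rot: [0.141, 0.666, 0.716, 0.153]
force: [0.3, -0.3, 0.2]
grip_width: 0.999
```

```bash
python3 - <<'E'
from h import *
print(wi(tool()[0]),ctrl.sense()['force']);rel(iw([-38.8,-105.5,41.5]),case_tool())
c=cap('wrist','w2.png')
E
```

```text
[ -38.78691601 -104.97438164   51.18803948] [ 0.28806325 -0.25063153  0.2431698 ]
offset [-0.0005, -0.0, 0.0097] angular [-0.06, -0.08, 0.04] dist 10 ang 0.1
```

View pics/w2.png

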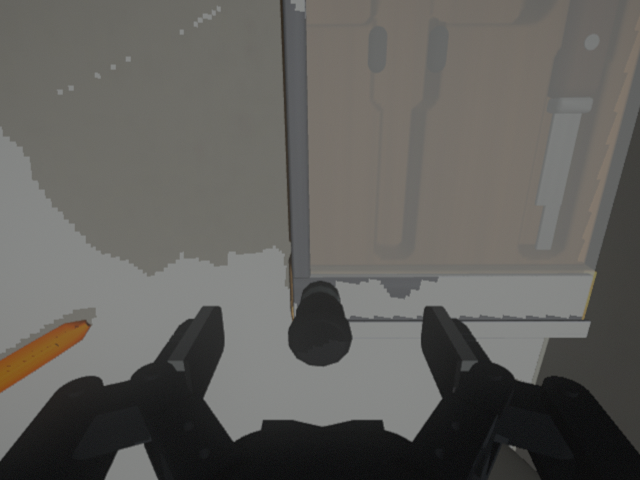

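The knob, at (320,336), is centred between the finger pads (columns 221 and 423). Final 10 mm down, then close.

Request:
move_arm(
  motion=[
    {"offset":[-0.0005,-0.0005,0.0095],"angular":[0,0,0],"jaw":0.0854},
    {"offset":[-0.0005,-0.0005,0.0095],"angular":[0,0,0],"jaw":0.04},
    {"offset":[-0.0005,-0.0005,0.0095],"angular":[0,0,0],"jaw":0.015},
    {"offset":[-0.0005,-0.0005,0.0095],"angular":[0,0,0],"jaw":0.01},
    {"offset":[-0.0005,-0.0005,0.0095],"angular":[0,0,0],"jaw":0.01},
  ],
  squeeze=50,
)

```text
time_s: 3.28
eef_pos: [543.4, -201.5, 63.1]
ee_rot: [0.143, 0.666, 0.716, 0.153]
force: [-3.7, 0.3, 5.2]
grip_width: 0.285
```

```bash
python3 - <<'E'
from h import *
print(wi(tool()[0]),IR().inv().apply(ctrl.sense()['force']))
E
```

```text
[ -38.72770394 -107.03778939   42.61416402] [-1.20769512  0.53210068  6.1894056 ]
```

Request:
move_arm(
  motion=[
    {"offset":[0,0,0],"angular":[0,0,0],"jaw":0.01},
    {"offset":[0,0,-0.004],"angular":[0,0,0],"jaw":0.01},
    {"offset":[0,0,-0.0095],"angular":[0,0,0],"jaw":0.01},
    {"offset":[0,0,-0.0095],"angular":[0,0,0],"jaw":0.01},
  ],
  squeeze=60,
)

```text
time_s: 3.78
eef_pos: [539.4, -201.7, 71.4]
ee_rot: [0.142, 0.667, 0.716, 0.152]
force: [3.4, -1.3, -6.6]
grip_width: 0.282
```

```bash
python3 - <<'E'
from h import *
print(wi(tool()[0]),IR().inv().apply(ctrl.sense()['force']),ctrl.sense()['grip_width'])
E
```

```text
[ -39.07713895 -106.90981862   51.79284418] [ 0.34695365 -1.56728272 -7.35235923] 0.28172292634214247
```

Pull force is 7.4 N, so the plunger is out about 8.7 mm and the cover is free. Sliding up.

Request:
move_arm(
  motion=[
    {"offset":[0,0.025,0],"angular":[0,0,0],"jaw":0.01},
    {"offset":[0,0.055,0],"angular":[0,0,0],"jaw":0.01},
    {"offset":[0,0.085,0],"angular":[0,0,0],"jaw":0.01},
    {"offset":[0,0.107,0],"angular":[0,0,0],"jaw":0.01},
    {"offset":[0,0.114,0],"angular":[0,0,0],"jaw":0.01},
  ],
)

```text
time_s: 4.4
eef_pos: [643.4, -193.8, 117.1]
ee_rot: [0.141, 0.666, 0.716, 0.152]
force: [0.9, -1.8, -7.6]
grip_width: 0.283
```

```bash
python3 - <<'E'
from h import *
print(wi(tool()[0]),IR().inv().apply(ctrl.sense()['force']),ctrl.sense()['grip_width'])
rel(iw([76.0,-107,51.8]),case_tool())
E
```

```text
[  74.83252635 -106.45621141   51.0057751 ] [-2.37281613 -1.85174294 -7.31534284] 0.28261466900407506
offset [-0.0005, 0.0012, -0.0008] angular [-0.07, -0.03, 0.01] dist 2 ang 0.1
```

Request:
move_arm(
  motion=[
    {"offset":[0,0.0025,0],"angular":[0,0,0],"jaw":0.01},
    {"offset":[0,0.0025,0],"angular":[0,0,0],"jaw":0.01},
  ],
)

```text
time_s: 4.65
eef_pos: [644.1, -193.8, 117.3]
ee_rot: [0.14, 0.667, 0.716, 0.152]
force: [-4.4, -0.5, -10.9]
grip_width: 0.286
```

```bash
python3 - <<'E'
from h import *
print(wi(tool()[0]),IR().inv().apply(ctrl.sense()['force']),ctrl.sense()['grip_width'])
E
```

```text
[  75.54784963 -106.48345495   50.88123062] [-8.47062481 -0.22446643 -8.19313326] 0.2858737305835118
```

Request:
move_arm(
  motion=[
    {"offset":[0,-0.001,0.004],"angular":[0,0,0],"jaw":0.01},
    {"offset":[0,-0.001,0.0085],"angular":[0,0,0],"jaw":0.01},
    {"offset":[0,-0.001,0.0085],"angular":[0,0,0],"jaw":0.01},
  ],
)

```text
time_s: 5.03
eef_pos: [647.4, -193.7, 110.0]
ee_rot: [0.141, 0.667, 0.716, 0.152]
force: [-7.9, 0.9, -7.4]
grip_width: 0.283
```

```bash
python3 - <<'E'
from h import *
print(wi(tool()[0]),IR().inv().apply(ctrl.sense()['force']),ctrl.sense()['grip_width'])
E
```

```text
[  75.55040579 -106.60907143   42.93609012] [-10.17488429   1.5033655   -3.60700024] 0.2828557079976194
```

The TCP is at z 42.9 mm, against 42.6 mm when the pin was seated, so the pin has dropped in. Opening and retreating.

Request:
move_arm(
  motion=[
    {"offset":[0,-0.0015,0.0085],"angular":[0,0,0],"jaw":0.0854},
    {"offset":[0,-0.0015,0],"angular":[0,0,0],"jaw":0.0854},
    {"offset":[0,-0.0015,0],"angular":[0,0,0],"jaw":0.0854},
    {"offset":[0.02,-0.02,-0.05],"angular":[0,0,0],"jaw":0.0854},
    {"offset":[0.08,-0.06,-0.09],"angular":[0,0,0],"jaw":0.0854},
  ],
)

```text
time_s: 5.65
eef_pos: [565.2, -135.1, 165.8]
ee_rot: [0.145, 0.667, 0.715, 0.153]
force: [0.9, 0.3, 0.8]
grip_width: 0.999
```

```bash
python3 - <<'E'
from h import *
print(wi(tool()[0]),ctrl.sense()['grip_width'])
# view point for the open cutout: TCP above insert
rel(iw([-10,-20,150]),case_tool())
E
```

```text
[ 27.26033404 -42.32436849 125.608098  ] 0.9989954587672061
offset [0.0222, -0.0372, -0.0246] angular [0.25, 0.22, -0.07] dist 50 ang 0.3
```

Request:
move_arm(
  motion=[
    {"offset":[-0.02,-0.03,-0.035],"angular":[0,0,0],"jaw":0.0854},
    {"offset":[-0.02,-0.03,-0.035],"angular":[0,0,0],"jaw":0.0854},
    {"offset":[-0.02,-0.03,-0.035],"angular":[0,0,0],"jaw":0.0854},
  ],
)

```text
time_s: 6.02
eef_pos: [525.4, -157.3, 183.7]
ee_rot: [0.143, 0.667, 0.715, 0.153]
force: [0.1, 0.2, -0.1]
grip_width: 0.999
```

```bash
python3 - <<'E'
from h import *
import pickle
print(wi(tool()[0]))
c=cap('wrist','w3.png');pickle.dump(c,open('w3.pkl','wb'))
for p in([-9,-89,14],[9,-89,14],[-9,-40,14],[9,-40,14],[-14,0,14],[14,0,14],[-14,88,14],[14,88,14],[-14,38,14],[77,-106,62]):print(p,proj(c,iw(p)).round(1))
# peeler target
d=np.radians(-68.0);px=np.array([np.cos(d)*np.cos(.07),np.sin(d)*np.cos(.07),np.sin(.07)])
py=np.array([-np.sin(d),np.cos(d),0]);pz=np.cross(px,py)
Q=R.from_matrix(np.column_stack([-px,py,-pz]))
g=np.array([449.3,293.5,20.]);rel(g+pz*120,Q)
E
```

```text
[ -3.11973167 -61.67478011 158.78605353]
[-9, -89, 14] [[314.9 255.2]]
[9, -89, 14] [[336.1 255.1]]
[-9, -40, 14] [[314.5 198.7]]
[9, -40, 14] [[336.8 198.7]]
[-14, 0, 14] [[307.6 147.6]]
[14, 0, 14] [[344.  147.6]]
[-14, 88, 14] [[305.8  15.6]]
[14, 88, 14] [[346.6  15.6]]
[-14, 38, 14] [[306.9  94.3]]
[77, -106, 62] [[430.5 300.9]]
offset [0.4629, -0.0602, 0.0204] angular [23.27, -0.11, -18.49] dist 467 ang 29.7
```

View pics/w3.png

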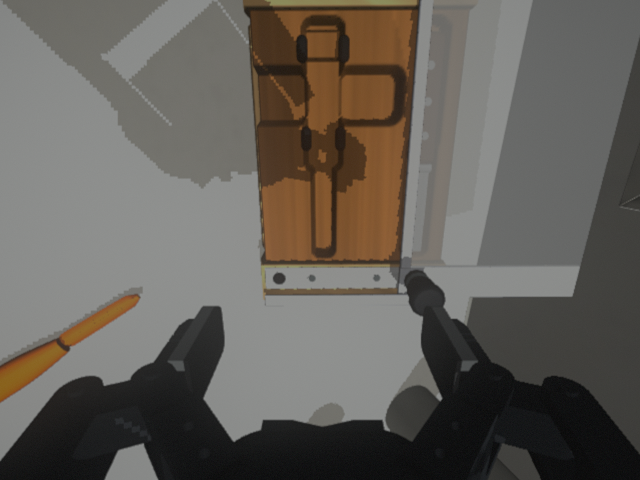

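The cover is up with its lower edge at columns 405–430, and the cutout is open from (323,255) at the blade end to (323,17). The knob is at (426,295), as predicted. Next I'll measure the cutout edges.

```bash
python3 - <<'E'
from h import *
import pickle
c=pickle.load(open('w3.pkl','rb'));im=c['img'].max(2).astype(int)
for r in (20,30,62,110,120,180,200,220,240): print(r,im[r,296:356].tolist())
for col in(318,324,330):print(col,'end',im[235:270,col].tolist(),'top',im[5:35,col].tolist())
E
```

```text
20 [125, 124, 123, 123, 124, 122, 114, 95, 75, 65, 62, 59, 58, 54, 54, 52, 51, 50, 49, 51, 52, 50, 50, 49, 51, 51, 49, 49, 50, 50, 48, 50, 51, 49, 49, 50, 52, 50, 52, 50, 48, 48, 49, 52, 51, 58, 79, 86, 100, 112, 117, 118, 119, 119, 120, 119, 118, 118, 117, 117]
30 [125, 126, 128, 124, 97, 73, 72, 71, 68, 68, 74, 71, 63, 62, 67, 75, 73, 74, 73, 71, 73, 71, 72, 70, 70, 71, 71, 71, 68, 60, 61, 68, 69, 67, 66, 69, 67, 66, 68, 68, 66, 54, 51, 44, 38, 39, 39, 38, 50, 82, 113, 117, 120, 120, 120, 120, 120, 118, 118, 117]
62 [74, 75, 70, 57, 44, 35, 31, 33, 36, 53, 74, 94, 110, 111, 111, 110, 110, 110, 108, 109, 107, 108, 105, 105, 106, 108, 108, 107, 108, 108, 108, 107, 106, 104, 104, 104, 103, 103, 105, 104, 107, 105, 92, 56, 38, 35, 34, 37, 42, 67, 97, 111, 120, 120, 118, 117, 118, 116, 115, 115]
110 [124, 124, 124, 124, 125, 124, 125, 125, 113, 73, 58, 64, 86, 115, 130, 131, 129, 127, 127, 127, 127, 126, 124, 122, 123, 125, 126, 128, 127, 128, 125, 125, 124, 124, 123, 122, 119, 119, 119, 122, 121, 117, 106, 96, 94, 113, 128, 130, 130, 130, 130, 131, 128, 127, 125, 123, 120, 117, 118, 11
[... 1644 characters left out ...]
, 97, 72, 58, 55, 53, 49, 50, 51, 49, 48, 50, 70, 103, 121, 118, 101, 72, 62, 93, 116, 121]
324 end [134, 134, 133, 132, 134, 133, 132, 132, 131, 132, 134, 132, 123, 97, 69, 62, 63, 64, 62, 62, 61, 63, 77, 103, 111, 88, 62, 62, 76, 113, 139, 135, 131, 142, 143] top [126, 90, 59, 51, 56, 83, 109, 118, 114, 98, 74, 59, 56, 53, 51, 50, 48, 49, 48, 50, 73, 106, 123, 120, 102, 68, 64, 92, 114, 117]
330 end [126, 127, 125, 125, 125, 125, 123, 120, 121, 119, 104, 77, 66, 59, 56, 56, 57, 55, 55, 57, 60, 64, 84, 112, 125, 107, 64, 61, 73, 109, 138, 128, 123, 142, 143] top [124, 89, 59, 52, 60, 90, 116, 125, 120, 104, 77, 58, 50, 54, 52, 49, 49, 49, 48, 49, 71, 104, 116, 114, 97, 66, 62, 89, 111, 116]
```

Request:
move_arm(
  motion=[
    {"offset":[0.06,-0.01,-0.025],"angular":[5.5,0,-4.5],"jaw":0.0854},
    {"offset":[0.462,-0.06,0.02],"angular":[23.3,0,-18.5],"jaw":0.0854},
    {"offset":[0.462,-0.06,0.02],"angular":[23.3,0,-18.5],"jaw":0.0854},
    {"offset":[0.462,-0.06,0.02],"angular":[23.3,0,-18.5],"jaw":0.0854},
    {"offset":[0.462,-0.06,0.02],"angular":[23.3,0,-18.5],"jaw":0.0854},
  ],
)

```text
time_s: 6.7
eef_pos: [467.9, 146.1, 163.1]
ee_rot: [0.028, 0.558, 0.829, -0.019]
force: [1.1, -0.4, 0.4]
grip_width: 0.997
```

```bash
cat >> h.py <<'E'
def pq(deg=-68.0,pitch=.07):
    d=np.radians(deg);px=np.array([np.cos(d)*np.cos(pitch),np.sin(d)*np.cos(pitch),np.sin(pitch)])
    py=np.array([-np.sin(d),np.cos(d),0]);pz=np.cross(px,py)
    return R.from_matrix(np.column_stack([-px,py,-pz])),pz
E
python3 - <<'E'
from h import *
o=iw([-1.3,-0.5,0]);F['o']=o.tolist();F['yaw']=4.25;json.dump(F,open('F.json','w'));print(F)
Q,pz=pq();rel(np.array([449.3,293.5,20.])+pz*100,Q)
E
```

```text
{'o': [587.2517709304025, -91.58358897485047, 39.46991141102256], 'yaw': 4.25}
offset [0.1531, 0.0384, 0.033] angular [-0.06, -0.13, 0.12] dist 161 ang 0.2
```

Request:
move_arm(
  motion=[
    {"offset":[0.15,0.038,0.033],"angular":[0,0,0],"jaw":0.0854},
    {"offset":[0.15,0.038,0.033],"angular":[0,0,0],"jaw":0.0854},
    {"offset":[0.15,0.038,0.033],"angular":[0,0,0],"jaw":0.0854},
    {"offset":[0.15,0.038,0.033],"angular":[0,0,0],"jaw":0.0854},
  ],
)

```text
time_s: 7.2
eef_pos: [446.8, 296.3, 119.3]
ee_rot: [0.027, 0.557, 0.83, -0.02]
force: [0.9, -0.4, 0.2]
grip_width: 1.005
```

```bash
python3 - <<'E'
from h import *
Q,pz=pq();rel(np.array([449.3,293.5,20.])+pz*100,Q)
c=cap('wrist','w4.png');im=c['img']
m=(im.max(2)<75).astype(np.uint8);m[305:]=0
n,l,s,cc=cv2.connectedComponentsWithStats(m)
for k in range(1,n):
    if s[k,4]<300: continue
    p=np.argwhere(l==k)[:,::-1]; print(s[k],cc[k])
    for z in(20,):
        w=np.array([onz(c,q,z)[:2] for q in p]);mm=w.mean(0);v=np.linalg.svd(w-mm)[2][0];v=v*np.sign(-v[1]);t=(w-mm)@v;u=(w-mm)@[-v[1],v[0]]
        print(mm,np.degrees(np.arctan2(v[1],v[0])),t.min(),t.max(),u.min(),u.max())
E
```

```text
offset [0.0034, 0.0013, -0.0007] angular [-0.14, -0.13, 0.27] dist 4 ang 0.3
[ 278   33  271  142 2839] [413.18069743  91.64459317]
[462.98319387 401.37439293] -167.15537005034744 -90.10012189906456 74.41771340650993 -25.074046906546968 61.28400309344064
[616  63  24  48 582] [631.53092784  90.27319588]
[581.37626659 451.3359159 ] -53.13460356117815 -14.245240535867104 12.65716355160121 -8.639328960548161 5.2524559774458615
[   0  116   37  189 5292] [ 14.10166289 201.65400605]
[246.56740647 237.17191679] -89.31810025776883 -65.00385638115792 87.23500473090195 -10.610882387745916 9.900152975051185
[ 521  150   80  125 5181] [562.15981471 214.91719745]
[592.88268042 371.00128421] -33.51301105840902 -46.71748350307587 49.74816979290429 -18.723530666550772 27.433469701354316
[ 302  166   37  139 4286] [320.28091461 230.30541297]
[445.01984319 297.49518252] -67.61270759886474 -45.821598131150616 59.021918466330156 -12.069721063923815 11.98059269678389
```

View pics/w4.png

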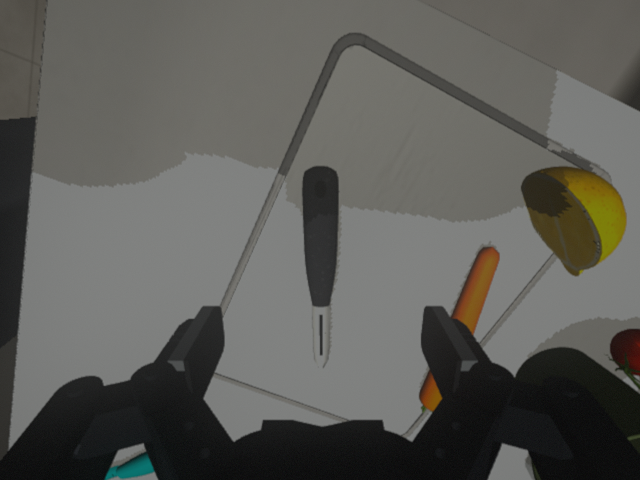

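The peeler handle runs down column 321, rows 166–304, between the jaws (centre 322). The red and yellow items and the carrot stay clear of the fingers. Going down to grip.

```bash
python3 - <<'E'
from h import *
Q,pz=pq(-67.6);rel([446,295.2,20],Q)
E
```

```text
offset [0.0075, -0.0011, 0.0997] angular [-0.13, -0.11, -0.22] dist 100 ang 0.3
```

Request:
move_arm(
  motion=[
    {"offset":[0.0075,-0.001,0.055],"angular":[0,0,-0.2],"jaw":0.0854},
    {"offset":[0.0075,-0.001,0.0995],"angular":[0,0,-0.2],"jaw":0.06},
    {"offset":[0.0075,-0.001,0.0995],"angular":[0,0,-0.2],"jaw":0.04},
    {"offset":[0.0075,-0.001,0.0995],"angular":[0,0,-0.2],"jaw":0.01},
    {"offset":[0.0075,-0.001,0.0995],"angular":[0,0,-0.2],"jaw":0.01},
  ],
  squeeze=60,
)

```text
time_s: 7.88
eef_pos: [447.9, 294.8, 23.5]
ee_rot: [0.029, 0.557, 0.83, -0.018]
force: [-0.1, -1.6, 4.8]
grip_width: 0.244
```

Request:
move_arm(
  motion=[
    {"offset":[0,0,0],"angular":[0,0,0],"jaw":0.01},
    {"offset":[0,0,0],"angular":[0,0,0],"jaw":0.01},
    {"offset":[0,0,-0.05],"angular":[0,0,0],"jaw":0.01},
    {"offset":[0,0,-0.1],"angular":[0,0,0],"jaw":0.01},
    {"offset":[0,0,-0.15],"angular":[0,0,0],"jaw":0.01},
  ],
)

```text
time_s: 8.5
eef_pos: [442.8, 304.0, 173.9]
ee_rot: [0.028, 0.557, 0.83, -0.018]
force: [0.3, -0.2, -0.6]
grip_width: 0.246
```

```bash
python3 - <<'E'
from h import *
s=ctrl.sense();print(s['eef_pos'],s['force'],s['grip_width'])
rel(iw([0,38,110]),case_tool())
E
```

```text
[442.75095887 304.04672312 173.87444842] [ 0.27056272 -0.17333566 -0.60384433] 0.2462682743286768
offset [-0.3678, -0.047, 0.0589] angular [-23.17, 0.0, 18.51] dist 375 ang 29.7
```

Request:
move_arm(
  motion=[
    {"offset":[-0.368,-0.047,0.03],"angular":[-23.2,0,18.5],"jaw":0.01},
    {"offset":[-0.368,-0.047,0.03],"angular":[-23.2,0,18.5],"jaw":0.01},
    {"offset":[-0.368,-0.047,0.03],"angular":[-23.2,0,18.5],"jaw":0.01},
    {"offset":[-0.368,-0.047,0.03],"angular":[-23.2,0,18.5],"jaw":0.01},
    {"offset":[-0.368,-0.047,0.03],"angular":[-23.2,0,18.5],"jaw":0.01},
  ],
)

```text
time_s: 9.12
eef_pos: [523.9, 0.1, 168.4]
ee_rot: [0.143, 0.665, 0.717, 0.153]
force: [1.4, 1.3, -1.4]
grip_width: 0.245
```

```bash
python3 - <<'E'
from h import *
s=ctrl.sense();print(wi(s['eef_pos']),s['force'],s['grip_width'])
rel(iw([0,38,80]),case_tool())
E
```

```text
[  1.07690639  96.10425319 140.67285011] [ 1.37175164  1.31150716 -1.36046716] 0.24537300560448919
offset [-0.058, -0.0012, 0.0608] angular [0.09, 0.08, 0.06] dist 84 ang 0.1
```

Request:
move_arm(
  motion=[
    {"offset":[-0.058,-0.001,0.06],"angular":[0,0,0],"jaw":0.01},
    {"offset":[-0.058,-0.001,0.06],"angular":[0,0,0],"jaw":0.01},
    {"offset":[-0.058,-0.001,0.06],"angular":[0,0,0],"jaw":0.01},
    {"offset":[-0.058,-0.001,0.06],"angular":[0,0,0],"jaw":0.01},
    {"offset":[-0.058,-0.001,0.06],"angular":[0,0,0],"jaw":0.01},
  ],
)

```text
time_s: 9.75
eef_pos: [551.4, -53.2, 112.7]
ee_rot: [0.142, 0.665, 0.717, 0.152]
force: [0.4, 0.0, -0.9]
grip_width: 0.244
```

```bash
python3 - <<'E'
from h import *
import pickle
p,q=tool();print(wi(p))
c=cap('wrist','w5.png');pickle.dump(c,open('w5.pkl','wb'))
cs=cap('side');ct=cap('top')
A=c['img'];B=cv2.resize(cs['img'][140:300,200:360],(480,480),interpolation=cv2.INTER_CUBIC)
cv2.imwrite('pics/m5.png',cv2.resize(np.hstack([A,B])[:,:,::-1],(800,343)))
for n,t in(('butt top',[47,0,1]),('butt under',[47,0,12]),('shoulder',[-58,0,6])):print(n,proj(c,p+q.apply(t)).round(1))
for t in([-14,88,14],[14,88,14],[-9,-89,14],[9,-89,14],[-9,-40,14],[9,-40,14]):print(t,proj(c,iw(t)).round(1))
E
```

```text
[-0.16336231 40.88681696 80.22958501]
butt top [[321.9 216.9]]
butt under [[321.9 209.9]]
shoulder [[321.9 415.2]]
[-14, 88, 14] [[297.9 185.6]]
[14, 88, 14] [[347.  185.7]]
[-9, -89, 14] [[309.6 425. ]]
[9, -89, 14] [[334.1 425. ]]
[-9, -40, 14] [[308.9 370.2]]
[9, -40, 14] [[335.1 370.3]]
```

View pics/m5.png

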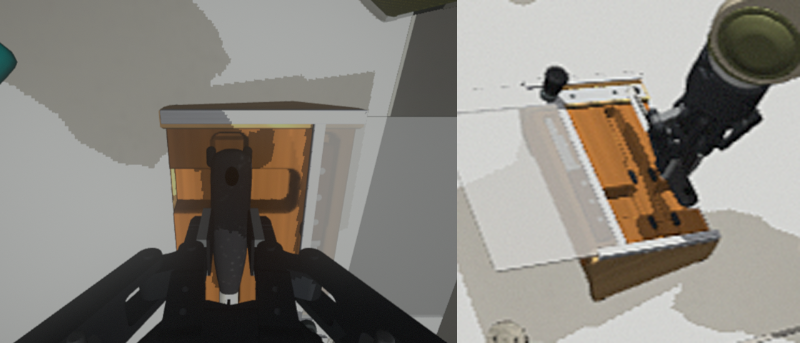

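In the wrist view the peeler hangs straight in the jaws. Its butt is near (321,208) in full-image pixels and the cutout end is just above it. Now for the numbers.

```bash
python3 - <<'E'
from h import *
import pickle
c=pickle.load(open('w5.pkl','rb'));im=c['img'].max(2).astype(int)
for r in(192,200,208,216,224,240,260,280,300): print(r,im[r,284:362].tolist())
for col in(312,321,330):print(col,im[176:232,col].tolist())
E
```

```text
192 [90, 90, 90, 90, 91, 90, 90, 91, 89, 90, 86, 77, 66, 59, 60, 62, 65, 67, 67, 68, 67, 68, 69, 67, 67, 66, 67, 66, 66, 66, 64, 66, 64, 65, 65, 66, 66, 66, 65, 65, 66, 65, 64, 65, 64, 63, 65, 65, 63, 65, 65, 65, 65, 66, 67, 65, 58, 53, 50, 48, 51, 52, 60, 69, 78, 85, 86, 88, 86, 89, 89, 89, 88, 88, 89, 87, 86, 87]
200 [90, 90, 90, 90, 90, 89, 89, 92, 91, 84, 72, 64, 68, 67, 69, 71, 73, 81, 89, 90, 89, 90, 89, 88, 88, 87, 86, 85, 86, 86, 86, 86, 87, 88, 88, 87, 87, 86, 86, 87, 85, 84, 85, 84, 84, 83, 84, 83, 84, 84, 86, 87, 87, 88, 90, 88, 75, 58, 51, 52, 51, 50, 50, 58, 73, 83, 86, 87, 87, 87, 88, 88, 88, 88, 88, 86, 87, 86]
208 [89, 89, 90, 91, 85, 61, 42, 36, 39, 40, 41, 40, 39, 41, 42, 37, 40, 53, 79, 90, 90, 89, 87, 88, 87, 86, 86, 85, 84, 76, 72, 69, 61, 62, 58, 54, 52, 49, 52, 53, 49, 51, 49, 52, 54, 58, 59, 62, 71, 71, 77, 81, 86, 88, 89, 83, 55, 39, 40, 41, 42, 42, 43, 43, 42, 43, 43, 48, 66, 86, 88, 88, 88, 87, 87, 86, 87, 88]
216 [90, 89, 90, 90, 81, 47, 38, 38, 39, 40, 40, 38, 41, 41, 41, 38, 39, 37, 38, 37, 38, 39, 39, 39, 39, 40, 41, 39, 40, 41, 41, 40, 40, 42, 40, 41, 
[... 1768 characters left out ...]
55]
312 [118, 115, 101, 77, 74, 84, 86, 80, 64, 52, 69, 87, 89, 85, 74, 67, 66, 65, 65, 71, 82, 86, 85, 85, 86, 86, 85, 85, 85, 86, 85, 86, 84, 67, 42, 37, 39, 41, 39, 41, 40, 40, 40, 40, 42, 41, 41, 40, 42, 41, 42, 40, 39, 41, 40, 41]
321 [116, 114, 102, 78, 74, 86, 86, 80, 65, 53, 69, 88, 88, 84, 75, 68, 66, 65, 67, 72, 83, 87, 86, 86, 86, 85, 87, 86, 86, 87, 88, 77, 49, 37, 38, 37, 38, 41, 39, 42, 40, 42, 42, 42, 40, 41, 43, 42, 42, 41, 42, 42, 40, 39, 41, 42]
330 [166, 166, 154, 113, 81, 89, 91, 85, 68, 55, 67, 84, 86, 82, 71, 65, 65, 64, 66, 70, 82, 85, 83, 83, 84, 84, 83, 83, 84, 84, 83, 79, 59, 41, 39, 39, 42, 43, 43, 43, 43, 43, 43, 43, 42, 44, 44, 44, 43, 44, 42, 42, 43, 44, 41, 43]
```

```bash
python3 - <<'E'
from h import *
F['o']=iw([-0.6,0,0]).tolist();F['yaw']=4.45;json.dump(F,open('F.json','w'))
p,q=tool();print(wi(p))
rel(iw([-0.5,34,38]),case_tool())
E
```

```text
[ 0.22761583 40.72073592 79.67149687]
offset [-0.0066, -0.0007, 0.0417] angular [-0.04, 0.12, -0.1] dist 42 ang 0.2
```

Request:
move_arm(
  motion=[
    {"offset":[-0.0065,-0.0007,0.02],"angular":[0,0,0],"jaw":0.01},
    {"offset":[-0.0065,-0.0007,0.0415],"angular":[0,0,0],"jaw":0.01},
    {"offset":[-0.0065,-0.0007,0.0415],"angular":[0,0,0],"jaw":0.01},
    {"offset":[-0.0065,-0.0007,0.0415],"angular":[0,0,0],"jaw":0.01},
  ],
)

```text
time_s: 10.4
eef_pos: [568.0, -59.3, 74.0]
ee_rot: [0.142, 0.665, 0.717, 0.152]
force: [0.4, -0.5, -1.1]
grip_width: 0.242
```

```bash
python3 - <<'E'
from h import *
import pickle
p,q=tool();print(wi(p),IR().inv().apply(ctrl.sense()['force']))
c=cap('wrist');pickle.dump(c,open('w6.pkl','wb'));cs=cap('side')
A=cv2.resize(c['img'][150:390,240:400],(400,600),interpolation=cv2.INTER_CUBIC);B=cv2.resize(cs['img'][170:280,230:303],(400,600),interpolation=cv2.INTER_CUBIC)
cv2.imwrite('pics/m6.png',np.clip(np.hstack([A,B])[:,:,::-1]*1.6,0,255))
for t in([-14,88,14],[14,88,14],[0,88,14],[0,88,0]):print(t,proj(c,iw(t)).round(1))
for t in([48,0,12],[48,0,4]):print(t,proj(c,p+q.apply(t)).round(1))
E
```

```text
[-0.52661681 33.71125175 38.32947618] [-0.13773597 -0.55225291 -1.09078034]
[-14, 88, 14] [[291.7 187.2]]
[14, 88, 14] [[354.1 187.1]]
[0, 88, 14] [[322.9 187.2]]
[0, 88, 0] [[322.9 181.7]]
[48, 0, 12] [[322.  207.6]]
[48, 0, 4] [[321.9 212.5]][ WARN:0@3.117] global loadsave.cpp:1063 imwrite_ Unsupported depth image for selected encoder is fallbacked to CV_8U.
```

View pics/m6.png

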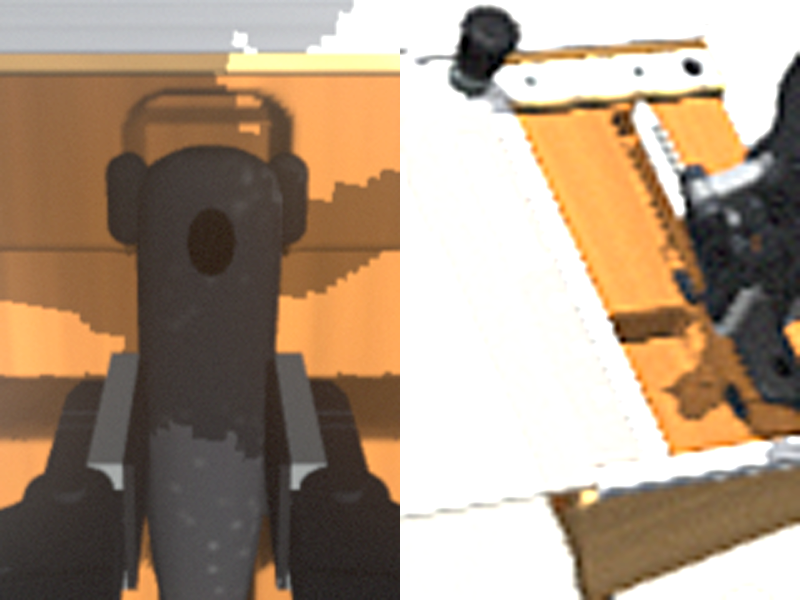

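The cutout edges centre on column 323.0 (predicted 322.9) and the peeler on 323.6. The butt is about 3 mm short of ideal lengthwise, so I'm shifting +1.5 mm and lowering until it meets the nubs.

Request:
move_arm(
  motion=[
    {"offset":[0.0015,-0.0002,0.006],"angular":[0,0,0],"jaw":0.01},
    {"offset":[0.0015,-0.0002,0.012],"angular":[0,0,0],"jaw":0.01},
    {"offset":[0.0015,-0.0002,0.016],"angular":[0,0,0],"jaw":0.01},
    {"offset":[0.0015,-0.0002,0.016],"angular":[0,0,0],"jaw":0.01},
  ],
  squeeze=90,
)

```text
time_s: 11.0
eef_pos: [574.3, -57.3, 58.1]
ee_rot: [0.141, 0.665, 0.717, 0.152]
force: [4.4, -0.1, -5.2]
grip_width: 0.232
```

```bash
python3 - <<'E'
from h import *
p,q=tool();s=ctrl.sense();print(wi(p),IR().inv().apply(s['force']),q.inv().apply(s['wrist_torque']),s['grip_width'])
E
```

```text
[-1.20066879 35.16100306 21.18232482] [ 1.85316766 -0.46545951 -6.54060367] [-0.22392707  0.13102721 -0.12715796] 0.23197616387179193
```

Request:
move_arm(
  motion=[
    {"offset":[0,0,0],"angular":[0,0,0],"jaw":0.01},
    {"offset":[0,0,0],"angular":[0,0,0],"jaw":0.01},
  ],
)

```text
time_s: 11.25
eef_pos: [574.3, -57.3, 58.6]
ee_rot: [0.142, 0.665, 0.717, 0.152]
force: [5.5, 1.7, -4.9]
grip_width: 0.227
```

```bash
python3 - <<'E'
from h import *
import pickle
p,q=tool();s=ctrl.sense();print(wi(p),IR().inv().apply(s['force']),q.inv().apply(s['wrist_torque']),s['grip_width'])
c=cap('wrist');cs=cap('side')
A=cv2.resize(c['img'][150:390,240:400],(400,600),interpolation=cv2.INTER_CUBIC);B=cv2.resize(cs['img'][170:280,230:303],(400,600),interpolation=cv2.INTER_CUBIC)
cv2.imwrite('pics/m7.png',np.clip(np.hstack([A,B])[:,:,::-1]*1.6,0,255).astype(np.uint8))
E
```

```text
[-0.96808477 35.17363287 21.65212819] [ 3.09486332  1.27344322 -6.78646498] [-0.2491235   0.19042498 -0.09992591] 0.2272490883191574
```

View pics/m7.png

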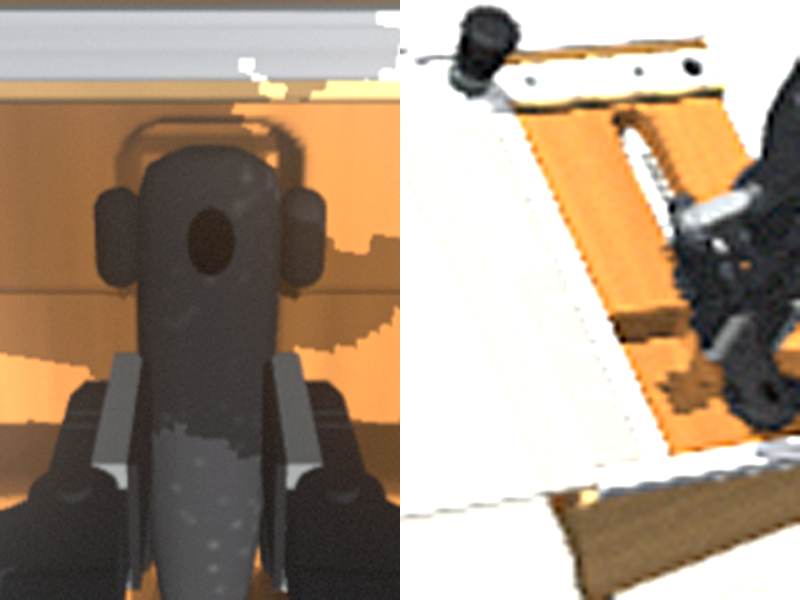

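The peeler is centred between the nubs with its blade in the narrow slot; butt at crop (208,145). A 6.8 N pull inward suggests the nubs are already drawing it in. Pressing on down with force checks.

Request:
move_arm(
  motion=[
    {"offset":[0,0,0.004],"angular":[0,0,0],"jaw":0.01},
    {"offset":[0,0,0.007],"angular":[0,0,0],"jaw":0.01},
    {"offset":[0,0,0.007],"angular":[0,0,0],"jaw":0.01},
  ],
  squeeze=60,
)

```text
time_s: 11.72
eef_pos: [575.8, -57.2, 55.5]
ee_rot: [0.142, 0.665, 0.718, 0.152]
force: [-45.7, -1.0, 56.3]
grip_width: 0.232
```

```bash
python3 - <<'E'
from h import *
p,q=tool();s=ctrl.sense();print(wi(p),IR().inv().apply(s['force']),q.inv().apply(s['wrist_torque']),s['grip_width'])
E
```

```text
[-0.81602325 35.18613181 18.22104032] [-18.7260534    2.54229566  70.00829887] [ 3.51532095  0.36927717 -0.01412141] 0.23160479291006558
```

70 N at TCP z 18 means something has bottomed out. I'll back off, open and lift, then press from above with closed fingers: contact height shows whether it's home (TCP z about 28 mm) or not (about 40 mm).

Request:
move_arm(
  motion=[
    {"offset":[0,0,-0.006],"angular":[0,0,0],"jaw":0.01},
    {"offset":[0,0,-0.0045],"angular":[0,0,0],"jaw":0.05},
    {"offset":[0,0,-0.0045],"angular":[0,0,0],"jaw":0.05},
    {"offset":[0,0,-0.0045],"angular":[0,0,0],"jaw":0.05},
  ],
)

```text
time_s: 12.22
eef_pos: [575.2, -57.3, 55.9]
ee_rot: [0.141, 0.665, 0.717, 0.152]
force: [0.1, -0.5, -0.9]
grip_width: 0.59
```

```bash
python3 - <<'E'
from h import *
p,q=tool();s=ctrl.sense();print(wi(p),IR().inv().apply(s['force']),q.inv().apply(s['wrist_torque']),s['grip_width'])
E
```

```text
[-1.25291233 35.10938414 18.78119248] [-0.333619   -0.53343599 -0.7924613 ] [ 0.22293286 -0.08316319 -0.00701124] 0.5901096011341859
```

Request:
move_arm(
  motion=[
    {"offset":[0,0,-0.03],"angular":[0,0,0],"jaw":0.06},
    {"offset":[0,0.001,-0.04],"angular":[0,0,0],"jaw":0.0},
    {"offset":[0,0.001,-0.04],"angular":[0,0,0],"jaw":0.0},
    {"offset":[0,0.001,-0.04],"angular":[0,0,0],"jaw":0.0},
  ],
)

```text
time_s: 12.72
eef_pos: [559.8, -58.4, 92.5]
ee_rot: [0.141, 0.665, 0.717, 0.152]
force: [0.1, 0.4, -0.2]
grip_width: 0.063
```

```bash
python3 - <<'E'
from h import *
import pickle
p,q=tool();s=ctrl.sense();print(wi(p),IR().inv().apply(s['force']),s['grip_width'])
c=cap('wrist','w8.png');cs=cap('side','s8.png');ct=cap('top','t8.png');pickle.dump((c,cs,ct),open('w8.pkl','wb'))
im=c['img'].max(2).astype(int)
for r in range(190,330,12): print(r,[int(i) for i in range(270,375) if im[r,i]<50][:1],[int(i) for i in range(270,375) if im[r,i]<50][-1:])
print(im[170:250,323].tolist())
for t in([0,88,14],[0,85,0],[0,85,8],[0,85,20],[12,69,14],[-12,69,14],[0,59,16],[0,59,28]):print(t,proj(c,iw(t)).round(1))
E
```

```text
[-0.4002618  35.24358291 58.51918222] [ 0.01929925  0.36425624 -0.19635109] 0.06289059782224231
190 [321] [348]
202 [300] [350]
214 [285] [357]
226 [286] [357]
238 [299] [350]
250 [299] [342]
262 [300] [342]
274 [300] [341]
286 [301] [340]
298 [312] [346]
310 [285] [359]
322 [283] [362]
[149, 117, 114, 110, 92, 72, 72, 85, 86, 81, 74, 58, 50, 64, 84, 88, 86, 81, 70, 59, 51, 37, 40, 41, 43, 44, 42, 42, 42, 43, 43, 43, 42, 42, 42, 43, 42, 43, 44, 43, 36, 34, 33, 34, 31, 33, 34, 33, 32, 32, 35, 32, 32, 34, 31, 32, 32, 32, 30, 31, 35, 38, 42, 41, 41, 39, 42, 40, 41, 39, 40, 39, 42, 41, 43, 41, 41, 41, 40, 41]
[0, 88, 14] [[322.7 182.6]]
[0, 85, 0] [[322.7 183.4]]
[0, 85, 8] [[322.7 186.2]]
[0, 85, 20] [[322.7 190.8]]
[12, 69, 14] [[345.7 218.7]]
[-12, 69, 14] [[299.8 218.8]]
[0, 59, 16] [[322.8 238.1]]
[0, 59, 28] [[322.8 246.1]]
```

Request:
move_arm(
  motion=[
    {"offset":[0.002,0.0,0.015],"angular":[0,0,0],"jaw":0.0},
    {"offset":[0.002,0.0,0.026],"angular":[0,0,0],"jaw":0.0},
    {"offset":[0.002,0.0,0.028],"angular":[0,0,0],"jaw":0.0},
    {"offset":[0.002,0.0,0.028],"angular":[0,0,0],"jaw":0.0},
  ],
)

```text
time_s: 13.38
eef_pos: [571.1, -55.6, 67.4]
ee_rot: [0.141, 0.665, 0.717, 0.152]
force: [-0.2, 0.7, 0.1]
grip_width: -0.001
```

```bash
python3 - <<'E'
from h import *
p,q=tool();s=ctrl.sense();print(wi(p),IR().inv().apply(s['force']),s['grip_width'])
E
```

```text
[-0.19242828 37.12759297 30.92303555] [-0.03579075  0.75249247  0.16332813] -0.0006580927976139434
```

No contact at TCP z 31, so the peeler is already well below the "laid in" height. Creeping down to press.

Request:
move_arm(
  motion=[
    {"offset":[0,0,0.003],"angular":[0,0,0],"jaw":0.0},
    {"offset":[0,0,0.0045],"angular":[0,0,0],"jaw":0.0},
    {"offset":[0,0,0.0045],"angular":[0,0,0],"jaw":0.0},
  ],
)

```text
time_s: 13.75
eef_pos: [573.1, -55.6, 65.0]
ee_rot: [0.142, 0.665, 0.717, 0.152]
force: [-11.5, 0.6, 17.2]
grip_width: -0.002
```

```bash
python3 - <<'E'
from h import *
p,q=tool();s=ctrl.sense();print(wi(p),IR().inv().apply(s['force']),s['grip_width'])
E
```

```text
[ 0.62824316 36.98061431 27.92006696] [-3.38662732  1.52365748 20.33816736] -0.0016029691362633484
```

Contact at z 27.9 with 20 N puts the handle top at 16.9 mm (3 mm over the face), so it's home here. I'll also press at each nub pair to check it lies level.

Request:
move_arm(
  motion=[
    {"offset":[0,-0.0005,-0.012],"angular":[0,0,0],"jaw":0.0},
    {"offset":[0.028,-0.0005,-0.01],"angular":[0,0,0],"jaw":0.0},
    {"offset":[0.028,-0.0005,-0.002],"angular":[0,0,0],"jaw":0.0},
    {"offset":[0.028,-0.0005,0.0],"angular":[0,0,0],"jaw":0.0},
    {"offset":[0.028,-0.0005,0.0],"angular":[0,0,0],"jaw":0.0},
  ],
)

```text
time_s: 14.38
eef_pos: [569.9, -26.9, 64.5]
ee_rot: [0.141, 0.665, 0.717, 0.152]
force: [-16.8, 8.0, 25.5]
grip_width: 0.002
```

```bash
python3 - <<'E'
from h import *
p,q=tool();s=ctrl.sense();print(wi(p),IR().inv().apply(s['force']))
E
```

```text
[-0.3732581  65.81142016 27.83963372] [-4.34215043  9.30910196 29.82089038]
```

Request:
move_arm(
  motion=[
    {"offset":[0,0,-0.012],"angular":[0,0,0],"jaw":0.0},
    {"offset":[-0.056,0,-0.012],"angular":[0,0,0],"jaw":0.0},
    {"offset":[-0.056,0,-0.003],"angular":[0,0,0],"jaw":0.0},
    {"offset":[-0.056,0,0.0],"angular":[0,0,0],"jaw":0.0},
    {"offset":[-0.056,0,0.0],"angular":[0,0,0],"jaw":0.0},
  ],
)

```text
time_s: 15.0
eef_pos: [575.0, -84.9, 64.6]
ee_rot: [0.144, 0.665, 0.717, 0.152]
force: [-10.1, -11.0, 12.8]
grip_width: 0.001
```

```bash
python3 - <<'E'
from h import *
p,q=tool();s=ctrl.sense();print(wi(p),IR().inv().apply(s['force']))
E
```

```text
[ 0.17441025  7.65032899 27.68730063] [ -4.80768481 -10.16863337  16.1379701 ]
```

The handle is level and home: tip contact at 16.7–17 mm at y 8, 37 and 66. Now back to the knob, using its recorded gripped TCP position (647.4, -193.7, 110.0).

```bash
python3 - <<'E'
from h import *
k=np.array([647.4,-193.7,110.0]);print(wi(k))
iz=IR().apply([0,0,1]);rel(k+iz*75,case_tool())
E
```

```text
[  76.87998508 -106.47733201   43.17884663]
offset [-0.1145, 0.077, -0.0898] angular [0.04, 0.32, -0.1] dist 165 ang 0.3
```

Request:
move_arm(
  motion=[
    {"offset":[0,0,-0.05],"angular":[0,0,0],"jaw":0.0854},
    {"offset":[-0.0,0.0,-0.09],"angular":[0,0,0],"jaw":0.0854},
    {"offset":[-0.1145,0.077,-0.09],"angular":[0,0.3,0],"jaw":0.0854},
    {"offset":[-0.1145,0.077,-0.09],"angular":[0,0.3,0],"jaw":0.0854},
    {"offset":[-0.1145,0.077,-0.09],"angular":[0,0.3,0],"jaw":0.0854},
  ],
)

```text
time_s: 15.62
eef_pos: [618.0, -197.0, 177.4]
ee_rot: [0.141, 0.665, 0.717, 0.154]
force: [-0.9, 1.2, -0.2]
grip_width: 1.001
```

```bash
python3 - <<'E'
from h import *
print(wi(tool()[0]),ctrl.sense()['grip_width']);rel(iw([76.5,-106.5,43.2]),case_tool())
E
```

```text
[  77.3803287  -107.53449467  116.76556254] 1.0014148428720202
offset [0.0009, -0.0009, 0.0736] angular [-0.02, -0.09, -0.2] dist 74 ang 0.2
```

Request:
move_arm(
  motion=[
    {"offset":[0.001,-0.001,0.04],"angular":[0,0,0],"jaw":0.0854},
    {"offset":[0.001,-0.001,0.0735],"angular":[0,0,0],"jaw":0.0854},
    {"offset":[0.001,-0.001,0.0735],"angular":[0,0,0],"jaw":0.04},
    {"offset":[0.001,-0.001,0.0735],"angular":[0,0,0],"jaw":0.01},
    {"offset":[0.001,-0.001,0.0735],"angular":[0,0,0],"jaw":0.01},
  ],
  squeeze=60,
)

```text
time_s: 16.25
eef_pos: [645.6, -191.7, 111.1]
ee_rot: [0.141, 0.665, 0.717, 0.154]
force: [0.2, 0.1, 0.2]
grip_width: 0.377
```

Request:
move_arm(
  motion=[
    {"offset":[0,0,0],"angular":[0,0,0],"jaw":0.01},
    {"offset":[0,0,0],"angular":[0,0,0],"jaw":0.01},
  ],
)

```text
time_s: 16.5
eef_pos: [645.6, -191.8, 111.1]
ee_rot: [0.141, 0.665, 0.717, 0.154]
force: [-4.6, 1.3, 6.2]
grip_width: 0.283
```

```bash
python3 - <<'E'
from h import *
s=ctrl.sense();print(wi(tool()[0]),s['grip_width'],IR().inv().apply(s['force']))
E
```

```text
[  75.78704022 -104.40002783   44.88345546] 0.28277619995647335 [-1.56214425  1.60872186  7.4512638 ]
```

Request:
move_arm(
  motion=[
    {"offset":[0,0,-0.004],"angular":[0,0,0],"jaw":0.01},
    {"offset":[0,0,-0.009],"angular":[0,0,0],"jaw":0.01},
    {"offset":[0,0,-0.0095],"angular":[0,0,0],"jaw":0.01},
    {"offset":[0,0,-0.0095],"angular":[0,0,0],"jaw":0.01},
  ],
)

```text
time_s: 17.0
eef_pos: [641.5, -191.9, 117.8]
ee_rot: [0.14, 0.665, 0.717, 0.154]
force: [3.1, 0.0, -6.5]
grip_width: 0.282
```

```bash
python3 - <<'E'
from h import *
s=ctrl.sense();print(wi(tool()[0]),s['grip_width'],IR().inv().apply(s['force']));rel(iw([-38,-105,53.5]),case_tool())
E
```

```text
[  74.83415517 -104.20324637   52.62156664] 0.2819317652435084 [ 0.21420337 -0.22822538 -7.16010324]
offset [-0.0011, -0.1128, -0.0007] angular [-0.11, -0.19, -0.16] dist 113 ang 0.3
```

Request:
move_arm(
  motion=[
    {"offset":[0,-0.025,0],"angular":[0,0,0],"jaw":0.01},
    {"offset":[0,-0.055,0],"angular":[0,0,0],"jaw":0.01},
    {"offset":[0,-0.085,0],"angular":[0,0,0],"jaw":0.01},
    {"offset":[0,-0.107,0],"angular":[0,0,0],"jaw":0.01},
    {"offset":[0,-0.113,0],"angular":[0,0,0],"jaw":0.01},
  ],
)

```text
time_s: 17.62
eef_pos: [538.1, -199.8, 71.9]
ee_rot: [0.14, 0.665, 0.717, 0.154]
force: [4.3, -0.2, -5.5]
grip_width: 0.285
```

Request:
move_arm(
  motion=[
    {"offset":[0,-0.0025,0],"angular":[0,0,0],"jaw":0.01},
    {"offset":[0,-0.0035,0],"angular":[0,0,0],"jaw":0.01},
  ],
)

```text
time_s: 17.88
eef_pos: [537.4, -200.0, 72.2]
ee_rot: [0.141, 0.665, 0.717, 0.155]
force: [11.4, 2.0, -2.3]
grip_width: 0.286
```

```bash
python3 - <<'E'
from h import *
s=ctrl.sense();print(wi(tool()[0]),s['grip_width'],IR().inv().apply(s['force']))
E
```

```text
[ -39.12205578 -104.25272959   53.58290028] 0.28560607122367115 [ 9.59131162  1.15677569 -6.82621955]
```

Against the lower stop (9.6 N) after about 114 mm of travel. Backing off slightly and letting the pin down.

Request:
move_arm(
  motion=[
    {"offset":[0,0.0012,0.004],"angular":[0,0,0],"jaw":0.01},
    {"offset":[0,0.0012,0.0085],"angular":[0,0,0],"jaw":0.01},
    {"offset":[0,0.0012,0.0085],"angular":[0,0,0],"jaw":0.01},
  ],
)

```text
time_s: 18.25
eef_pos: [541.1, -199.7, 64.5]
ee_rot: [0.141, 0.665, 0.717, 0.154]
force: [3.6, 1.2, 1.5]
grip_width: 0.284
```

```bash
python3 - <<'E'
from h import *
s=ctrl.sense();print(wi(tool()[0]),s['grip_width'],IR().inv().apply(s['force']))
E
```

```text
[ -38.81875078 -104.21418508   45.04999748] 0.2842598970458332 [ 3.93291315  0.92268057 -0.14849288]
```

Knob height is back at z 45.05 (44.88 before the pull), so the pin is down. Releasing and retreating.

Request:
move_arm(
  motion=[
    {"offset":[0,0,0],"angular":[0,0,0],"jaw":0.0854},
    {"offset":[0,0,0],"angular":[0,0,0],"jaw":0.0854},
    {"offset":[0,0,0],"angular":[0,0,0],"jaw":0.0854},
    {"offset":[0,0,-0.05],"angular":[0,0,0],"jaw":0.0854},
    {"offset":[0,0,-0.11],"angular":[0,0,0],"jaw":0.0854},
  ],
)

```text
time_s: 18.88
eef_pos: [494.5, -203.0, 164.3]
ee_rot: [0.138, 0.665, 0.717, 0.154]
force: [0.7, -0.7, 0.8]
grip_width: 0.999
```

Request:
move_arm(
  motion=[
    {"offset":[0.006,0,-0.005],"angular":[0,0,0],"jaw":0.0854},
    {"offset":[0.006,0,-0.005],"angular":[0,0,0],"jaw":0.0854},
    {"offset":[0.006,0,-0.005],"angular":[0,0,0],"jaw":0.0854},
  ],
)

```text
time_s: 19.25
eef_pos: [492.9, -197.1, 167.2]
ee_rot: [0.139, 0.665, 0.717, 0.154]
force: [0.2, -0.0, -0.1]
grip_width: 1.001
```

```bash
python3 - <<'E'
from h import *
print(wi(tool()[0]),ctrl.sense()['force'])
c=cap('wrist','w9.png');cs=cap('side','s9.png')
a=cv2.imread('pics/side0.png').astype(int);b=cs['img'][:,:,::-1].astype(int)
B=cv2.resize(cs['img'][60:480,140:440],(343,480))
cv2.imwrite('pics/m9.png',cv2.resize(np.hstack([c['img'],B])[:,:,::-1],(800,391)))
def blob(im):
    m=(im[165:187,275:300].max(2)<60).astype(np.uint8);n,l,s,cc=cv2.connectedComponentsWithStats(m);k=1+np.argmax(s[1:,4]);return s[k],cc[k]+[275,165]
print(blob(a),blob(b))
for n,(x,y,w,h) in dict(mug=(255,325,55,65),jar=(270,75,30,45),mill=(218,70,35,62)).items():
    print(n,(abs(a-b)[y:y+h,x:x+w].max(2)>40).mean())
for p in([-38,-106,62],[-38,-106,50]):print(proj(c,iw(p)))
E
```

```text
[-40.7111955  -97.8780543  158.34979285] [ 0.22546353 -0.0294431  -0.07398292]
(array([  6,   4,  12,  15, 113], dtype=int32), array([286.37168142, 175.31858407])) (array([  6,   4,  12,  15, 110], dtype=int32), array([286.41818182, 175.27272727]))
mug 0.0
jar 0.054814814814814816
mill 0.0064516129032258064
[[326.37397766 256.54749198]]
[[326.24279355 250.45526208]]
```

View pics/m9.png

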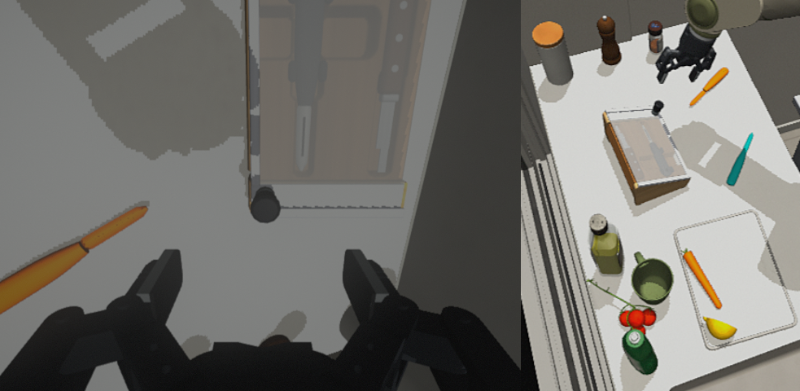

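The cover is closed over the seated peeler, and the knob sits at exactly its original side-view pixels: (286.4,175.3) before and after. The mug, jar and mill stand where they were; the small change at the jar is probably the arm beside it in the view. Handing in.

```bash
python3 -c "
from h import *
print(ctrl.finish_job())"
```

```text
the job is handed in; nothing more can be done
None
```

The peeler is in its cutout with the cover closed and locked over it. I handed the job in at about 19.3 s, with the gripper open and clear of everything.

**What I did, in order**
- Pulled the knob, slid the cover to its upper stop and let the pin drop.
- Picked the black-handled peeler off the board, pressed it home and let go.
- Pulled the knob again, slid the cover down to its lower stop and let the pin drop.

**Last checks**
- **Peeler:** pressing on the handle at insert y 8, 37 and 66 mm with 16–30 N met its top about 17 mm above the cutout floor each time. That is 3 mm over the face, so it is level and fully home.
- **Cover and knob:** the cover closed freely over the peeler. The knob returned to its height from before the second pull within 0.2 mm. In the side view it is at the same pixel as at the start (286.4, 175.3).
- **Mug, spice jar, pepper mill:** unmoved in the pictures. The image comparison was clean for the mug and under 1% for the mill. It showed a 5% change at the jar, which looks like the arm beside it in that view, but I did not confirm that separately.

**What did not go cleanly**
- The peeler slid a few millimetres deeper in the jaws than planned while I lowered it.
- Because of that, pressing with it still gripped gave a short peak of about 70 N on the wrist (limit 120 N) when it bottomed out. I backed off at once and finished with closed fingers. I had no separate reading for the 40 N limit on the arm and gripper body.
- The camera estimates of the case's position disagreed by 1–3 mm; I corrected for this from close up before lowering the peeler.

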